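# Knock a cast track barrier out of its turn-over mould into the catch tray

## Robot

A 6-joint arm with a two-finger parallel gripper is mounted at the origin on the work surface; the furniture and walls round the work are solid. World frame = base frame: x ahead of the robot, y to its left, z up, the work surface at z = 0. Lengths are in mm, angles in degrees, forces in N, time in s.
With the tool pointing down it reaches from about 300 to 850 mm from the base axis. Payload 4.2 kg.
Tool frame: the origin (TCP) lies at the very end of the fingers, on their centre line; the grasp point (between the pads) lies 19 mm behind it; z points along the fingers, y is the line along which they close (so a half turn about z gives the same grasp; the last joint's range is limited). The gripper opens to 91 mm and grips with 3 to 60 N. Pads are 32 mm wide; open, the fingers measure 118 mm over their backs; the gripper's body (76 mm by 178 mm) begins 60 mm behind the grasp point.
Start: joints at [68.297, 18.312, 89.639, -0, 72.044, -1.146], TCP at [201.915, 538.399, 213.976] pointing down, gripper open.
Joint ranges: [-177.97, 177.97], [-48.28, 115.42], [12.27, 149.76], [-77.06, 257.06], [2.81, 150.46], [-146.56, 146.56]. Speed limits (degrees/s): [147.25, 147.25, 180, 180, 180, 180].

## Interface

Orientations are given as [roll, pitch, yaw] about the fixed x, y, z axes, in that order (R = Rz(yaw) Ry(pitch) Rx(roll)).
In Python, from workcell import env, eyes gives the robot as it stands.
- The arm moves only by the tool send_rows, never from a script. Its argument "targets" is text: rows parted by semicolons, each of 7 numbers parted by spaces: the shift along the tool's x, y, z in m, then the turn, a rotation vector about the tool's x, y, z in degrees, then the opening in per cent of the stroke, from 0 (shut) to 100 (fully open). A call has 1 to 12 rows; each row is the pose to reach, as a shift and turn from the pose commanded when the call began, along the tool's axes at that moment; what a row does not reach only later rows make up. A row lasts 1/12 s, in which the tool goes at most 41.7 mm and 7.16 degrees, less where a joint would pass 70% of its speed; a pose out of reach is approached as far as the arm can. A call with a gripper value outside its range is refused whole. The fingers move at their own pace and stop on an object; "grip_force" is the grip in N (left out, the last holds). Time passes only in rows, so rows that repeat a pose let the fingers close. It gives the time, the measured TCP pose, the force, the opening and the grip force at its end, in the units of the state.
- env.state(): the state, without advancing time (a new reading comes with each control period).
- eyes.grab_frame(name): name is "scene" or "top" or "wrist"; returns a dict with "image" (384x512x3 uint8, blue, green, red), "fovy" (degrees; the focal length in pixels is half the picture's height over the tangent of half this angle, whatever the lens; pixels are square), "cx", "cy" (the principal point, pixels), "eye" and "attitude" of the camera in the world. Camera axes: x right, y up, looking along -z (the intrinsics and any distortion apply to the point x, -y, -z); pixel columns grow to the right and rows downward; lengths in mm; the calibration is good to about 2 mm. The wrist camera is an equidistant fisheye: a pixel r from the principal point sees the ray r / f radians off the axis. A picture is of the moment at which its call begins. There is no depth.
- env.job_done(): hands the job in; it is judged then, once.
The state is a dict: "time_s": time; "qpos": joint angles; "qvel": joint speeds; "effort": joint torques, N m; "ee_pos": TCP position; "ee_rot": TCP orientation; "force": force on the tool from outside, world axes, zero at the start; "torque": the same for the moment, N m; "gripper_width": finger opening in mm; "gripper_force": force on a finger pad.
Only numpy, scipy, OpenCV 4.12 (cv2) and the standard library are available. Lean on these libraries where they do the work, as an engineer would, in place of code of your own. Each camera call takes 0.05 s, during which the arm holds its last target. There are 200 camera calls.

## Task

Clear the tyre stack out of the tray bay of the turn-over stand, leaving it upright on the table, set the catch tray down in the bay, and swing the mould over so that it lies mouth down above the tray. The casting sticks: lift the mould a little by its barrel grip and let it drop on its stop, as often as it takes, until the casting falls into the tray. Then swing the empty mould back mouth up onto its rests, leave the tray with the casting in the bay, and do not disturb the other things around.

Things in the scene. Friction and masses are not known exactly. Their poses are not given: they have to be found in the camera images.
- stand: Turn-over stand fixed to the table. Origin on the table under the middle of its hinge line; x along the hinge line, z up. The hinge pin is 60 mm above the table, between posts at x = -58 and +58 mm (72 mm high). The mould lies on the +y side mouth up, on the -y side (above the tray bay) mouth down.
- bay (a point): Point on the table in the tray bay, under the casting when the mould is mouth down, 68 mm from the hinge line; axes as the stand's. The tray's middle belongs here, handle towards -x. A 14 mm high fence bounds the bay at 42 mm towards +y and 51 mm towards +x; a stop post 58 mm high stands at x +57, y -28 mm. Open towards -x and -y.
- mould (a joint): Angle of the hinged mould: 0 = mouth up on its rests, 3.14 = mouth down on its stop above the bay. A 90 x 56 x 34 mm aluminium block, mouth level with the hinge pin, middle 68 mm from the pin, about 0.3 kg. It swings freely over the top, falls to the side it leans to and knocks hard on its stop when let fall.
- grip (a point): Centre of the black barrel grip at the mould's free end (23 mm diameter, 24 mm long, its axis along the stand's x, turning freely on its pin), 130 mm from the hinge pin, 60 mm above the table when the mould lies on either side. It moves on a half circle of 130 mm radius about the pin, in the stand's y-z plane. It can be pinched from above across its ends or its sides.
- cavity (a point): Where the middle of the casting sits when fully in the mould, 12 mm below the mouth. Turns with the mould; its z points out of the mouth.
- casting: Plain pale cast track barrier, 60 mm long, 22 mm wide at the foot, 24 mm high, 0.04 kg. Origin at its middle, x along its length. Flush in the mould, foot in the mouth, gripped by a sprung rubber end plate, so it stays in when turned over. Each knock of the mould on its stop (let fall from about 0.5 rad) moves it out a few mm; after some two to six knocks it drops.
- tray: Loose steel catch tray, 90 x 80 mm, 20 mm high, walls and floor 2.5 mm, 0.12 kg, open on top. Origin at the middle of its underside, z up. A black handle bar, 18 mm wide (along y), sticks out of the wall at -x, from x = -45 to -74 mm, between 11 and 25 mm above the table.
- tyre_stack_a: Stack of three glued model tyres, 37 mm across, 36 mm high, 0.03 kg, left standing in the tray bay. Origin at the middle of its underside, z up. It has to stand somewhere else on the table, upright. The table is free between the low track wall (34 mm high at most, up to world x = 0.54) and the equipment behind (from x = 0.80), save for the things listed.
- cone_0: bystander, leave it alone: small traffic cone, 26 mm square foot, 30 mm high; one of the two cones stands behind the mould, the other just outside the bay's open -y end
- cone_1: bystander, leave it alone: second small traffic cone, 26 mm square foot, 30 mm high (see cone_0)
- car_red: bystander, leave it alone: model race car with a rear wing, 55 x 106 mm, 43 mm high, parked behind the tray
- glue_bottle: bystander, leave it alone: upright glue bottle, 31 mm across, 86 mm high, beyond the stand's left end
- screwdriver_red: bystander, leave it alone: screwdriver, 171 mm long, lying flat in front of the low track wall

How it is judged:
By the outcome, as a careful person would: the job done as asked, in the order asked, and still so for the second after the job is handed in, with the robot touching nothing.
It also fails if it takes over 72 s, if anything falls off the work surface, if the arm or the gripper's body presses on something with over 40 N, if the wrist force passes 120 N, or if a joint passes its speed limit or range.

## Working session

There is one attempt and no reset: what is moved stays moved. The work goes in short steps, Python scripts to look and compute and a tool call to move; the robot and the scene stay as the last step left them, time stands still between calls to the robot, and variables do not carry over. Pictures are saved under pics/ and viewed, at most 10 in all, crops included, and the job is handed in when it is done.

Besides the shell and the picture viewer there is one more tool, called after ">>>" in YAML: its name, and indented under it one key for each argument. send_rows: Moves the arm, as the interface text tells. Its arguments: {"type":"object","properties":{"targets":{"type":"string"},"grip_force":{"type":"number"}},"required":["targets"]}

```bash
ls; mkdir -p pics
cat > h.py <<'E'
import numpy as np, cv2
from workcell import env, eyes
from scipy.spatial.transform import Rotation as R
def grab(n,fn=None):
    f=eyes.grab_frame(n)
    if fn: cv2.imwrite('pics/'+fn,f['image'])
    return f
E
python3 - <<'E'
from h import *
s=env.state();print(s)
for n in ['scene','top','wrist']:
    f=grab(n,n+'0.png');print(n,{k:v for k,v in f.items() if k!='image'})
a=cv2.imread('pics/scene0.png');b=cv2.imread('pics/top0.png')
E
```

```text
pics
{'time_s': 0.0, 'qpos': array([ 6.82958057e+01,  1.83508792e+01,  8.97039316e+01, -1.14079844e-03,
        7.20421967e+01, -1.14525510e+00]), 'qvel': array([ 0.00406637,  0.02912662, -0.07182891,  0.07753287,  0.04683293,
       -0.08226825]), 'effort': array([ 9.35100411e-05, -4.12459767e+01, -2.31972134e+01,  7.27163907e-02,
        4.58901899e-02, -1.62234110e-04]), 'ee_pos': array([201.74585488, 537.93639523, 213.14466593]), 'ee_rot': array([-1.79902990e+02, -8.54490231e-04,  1.59441413e+02]), 'force': array([-0.43628202,  0.30524895, -0.98962997]), 'torque': array([-0.01436844,  0.01439615, -0.01268512]), 'gripper_force': 0.0, 'gripper_width': 91.23066775544409}
scene {'fovy': 56.645543756188495, 'cx': 253.28885281517594, 'cy': 193.18536198196128, 'eye': array([ 153.41869757, -395.96875727,  760.0919948 ]), 'attitude': array([ 43.69416693,  -0.23121356, -42.4383731 ])}
top {'fovy': 43.75877782296872, 'cx': 260.4682796039577, 'cy': 193.8202577082488, 'eye': array([ 476.86663062,   50.35625896, 1258.86764114]), 'attitude': array([  5.45956838,   0.18591075, -91.53927186])}
wrist {'fovy': 65.70646984690485, 'cx': 254.2050290060401, 'cy': 190.96397906770474, 'eye': array([125.57133584, 567.84121918, 384.3840047 ]), 'attitude': array([-16.86164801,   0.10627406,  69.46024638])}
```

Run:
```python
import cv2
for n in ['scene','top']:
    cv2.imwrite(f'pics/{n}0b.png',cv2.resize(cv2.imread(f'pics/{n}0.png'),(800,600)))
```

```text
(no output)
```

View pics/scene0b.png

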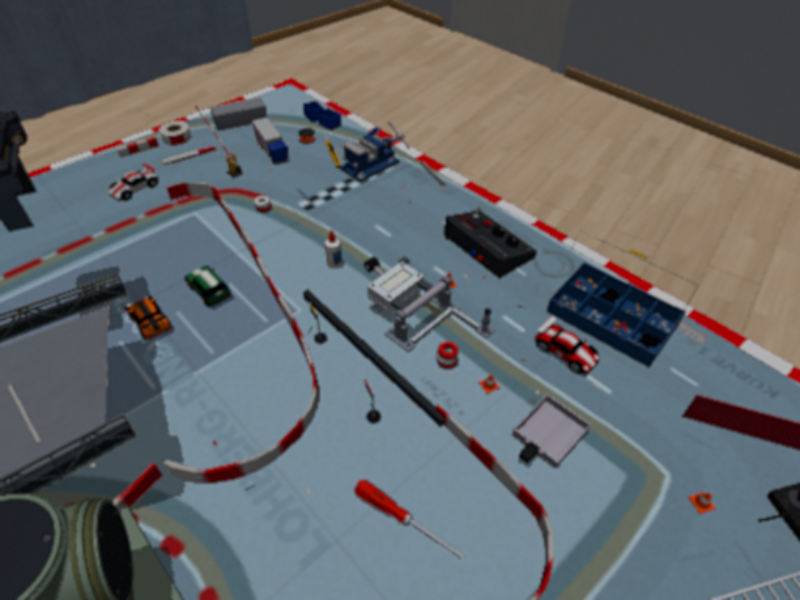

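View pics/top0b.png

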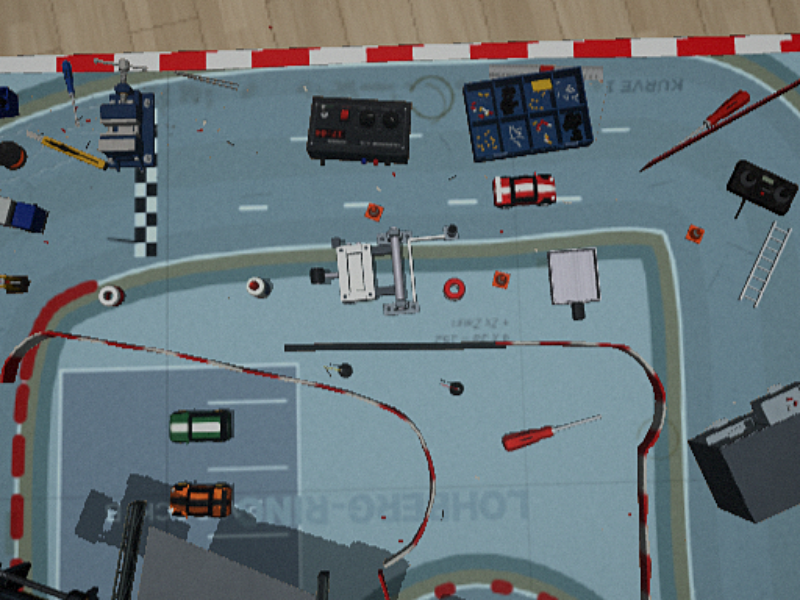

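The scene shows the stand in the middle, with the mould at (400,285), the tyres at (447,352), a cone at (490,383) and the tray at (550,430). In the top view the hinge runs from (397,233) to (403,312), the mould is at (355,272) and its grip at (319,275). The tyres are at (454,289), a cone is at (501,280), and the tray is at (573,275) with its handle at (578,310). Next I'll take one enlarged crop and measure from it.

```bash
cat >> h.py <<'E'
def ray(f,u,v):
    h=f['image'].shape[0]; fl=h/2/np.tan(np.radians(f['fovy'])/2)
    x=(u-f['cx']);y=(v-f['cy'])
    if f.get('fish'):
        r=np.hypot(x,y);t=r/fl;k=np.sin(t)/max(r,1e-9);d=np.array([x*k,-y*k,-np.cos(t)])
    else: d=np.array([x/fl,-y/fl,-1])
    return R.from_euler('xyz',f['attitude'],degrees=True).apply(d)
def onz(f,u,v,z):
    d=ray(f,u,v);e=f['eye'];return e+d*(z-e[2])/d[2]
def px(f,P):
    h=f['image'].shape[0]; fl=h/2/np.tan(np.radians(f['fovy'])/2)
    c=R.from_euler('xyz',f['attitude'],degrees=True).inv().apply(np.array(P)-f['eye'])
    if f.get('fish'):
        n=np.hypot(c[0],c[1]);r=fl*np.arctan2(n,-c[2]);return f['cx']+r*c[0]/n,f['cy']-r*c[1]/n
    return f['cx']-fl*c[0]/c[2],f['cy']+fl*c[1]/c[2]
def tri(f1,p1,f2,p2):
    d1=ray(f1,*p1);d2=ray(f2,*p2);d1/=np.linalg.norm(d1);d2/=np.linalg.norm(d2)
    A=np.c_[d1,-d2];t=np.linalg.lstsq(A,f2['eye']-f1['eye'],rcond=None)[0]
    a=f1['eye']+t[0]*d1;b=f2['eye']+t[1]*d2;return (a+b)/2,np.linalg.norm(a-b)
E
python3 - <<'E'
from h import *
f=grab('top');im=f['image']
c=im[135:215,195:395];cv2.imwrite('pics/topc.png',cv2.resize(c,None,fx=4,fy=4,interpolation=cv2.INTER_CUBIC))
hsv=cv2.cvtColor(im,cv2.COLOR_BGR2HSV)
m=((hsv[...,0]<18)|(hsv[...,0]>168))&(hsv[...,1]>140)&(hsv[...,2]>80)
n,l,st,ce=cv2.connectedComponentsWithStats(m.astype(np.uint8))
for i in range(1,n):
    if st[i,4]>15 and 190<ce[i,0]<460 and 110<ce[i,1]<300: print('red',st[i],ce[i].round(1),onz(f,*ce[i],0 if 1 else 0).round(),onz(f,*ce[i],36).round(1))
for nm,p,z in [('grip',(319,275),60),('post+',(397,233),72),('post-',(403,312),72),('tray',(573,275),20),('handle',(578,311),25),('mould',(355,272),60),('glue?',(258,287),80)]:
    print(nm,onz(f,p[0]/1.5625,p[1]/1.5625,z).round(1))
E
```

```text
red [343 112  12   7  43] [348.1 115.3] [ 803. -190.    0.] [ 793.2 -182.9   36. ]
red [321 114   5   6  28] [322.9 116.3] [ 802. -122.    0.] [ 792.4 -117.1   36. ]
red [329 114  12   4  35] [334.5 115.4] [ 803. -153.    0.] [ 794.1 -147.5   36. ]
red [330 122  12   5  37] [335.4 124. ] [ 780. -155.    0.] [ 771.2 -148.7   36. ]
red [343 123  13   7  46] [348.7 125.2] [ 776. -190.    0.] [ 767.  -183.3   36. ]
red [317 124  10   7  39] [322.9 127.3] [ 772. -121.    0.] [ 763.2 -116.1   36. ]
red [234 130  11  12  62] [239.1 135.4] [756. 104.   0.] [748.  102.6  36. ]
red [439 144  12  12  66] [444.3 149.4] [ 703. -442.    0.] [ 696.3 -427.8   36. ]
red [315 174  11  11  67] [320.2 178.7] [ 633. -108.    0.] [ 628.8 -103.8   36. ]
red [284 178  13  13 102] [290.2 184.2] [621. -28.   0.] [616.7 -25.9  36. ]
red [317 219  10   2  19] [321.7 219.5] [ 525. -108.    0.] [ 523.7 -103.5   36. ]
red [346 219  18   2  22] [353.4 219.2] [ 524. -191.    0.] [ 522.3 -184.4   36. ]
red [384 220  18   3  26] [391.3 220.8] [ 517. -291.    0.] [ 515.4 -280.8   36. ]
red [419 239   7  18  34] [422.6 247.9] [ 444. -369.    0.] [ 444.8 -356.8   36. ]
red [203 246  17   6  34] [211.2 248.3] [458. 184.   0.] [458.1 180.1  36. ]
red [243 259  16  10  33] [250.4 262.8] [417.  82.   0.] [418.9  81.4  36. ]
red [322 273  32  16 224] [336.3 280.1] [ 367. -140.    0.] [ 369.8 -134.3   36. ]
red [412 276  11  15  40] [417.3 282.6] [ 355. -350.    0.] [ 358.4 -338.2   36. ]
red [272 288   7  19  41] [275.  296.5] [329.  21.   0.] [333.2  21.5  36. ]
grip [640.6 192.3  60. ]
post+ [703.8  64.2  72. ]
post- [575.9  57.9  72. ]
tray [ 634.5 -227.3   20. ]
handle [ 573.6 -231.6   25. ]
mould [643.9 133.9  60. ]
glue? [621.3 287.2  80. ]
```

View pics/topc.png

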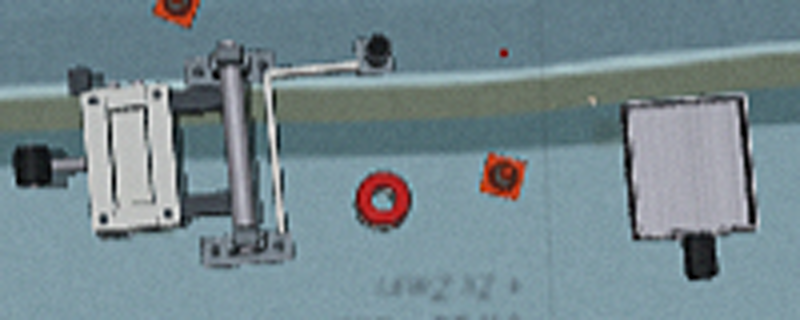

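The enlarged crop shows the grip at (33,166), the pin from (230,50) to (246,236), and mould corners at (84,88), (160,82), (181,224) and (96,232). The tyres are at (383,199), and the tray corners are (622,103), (748,96), (757,229) and (636,238), with the handle tip at (701,278). I'll work out the poses and the first move from these.

```bash
cat >> h.py <<'E'
def go(p,yaw,s=None):
    "tool-frame shift (m) and rotvec (deg) from present pose to p, tool down at yaw"
    s=s or env.state();R0=R.from_euler('xyz',s['ee_rot'],degrees=True)
    R1=R.from_euler('xyz',[180,0,yaw],degrees=True)
    print('go',((R0.inv().apply(np.array(p)-s['ee_pos']))/1000).round(4),(R0.inv()*R1).as_rotvec(degrees=True).round(1))
E
python3 - <<'E'
from h import *
f=grab('top')
def P(x,y,z): return onz(f,195+(x-1.5)/4,135+(y-1.5)/4,z)
def ang(a,b): d=a-b;return np.degrees(np.arctan2(d[1],d[0])).round(1)
a,b=P(230,50,72),P(246,240,72);print('posts',a.round(1),b.round(1),np.linalg.norm(a-b).round(1),ang(a,b),((a+b)/2).round(1))
a,b=P(230,65,68),P(246,225,68);print('pin ang',ang(a,b),((a+b)/2).round(1))
g=P(33,166,66);print('grip',g.round(1))
m=[P(*q,60) for q in [(84,88),(160,82),(181,224),(96,232)]]
print('mould',np.mean(m,0).round(1),ang(m[0],m[3]),ang(m[1],m[2]),np.linalg.norm(m[0]-m[3]),np.linalg.norm(m[0]-m[1]))
t=[P(*q,20) for q in [(622,103),(748,96),(757,229),(636,238)]]
print('tray',np.mean(t,0).round(1),ang(t[0],t[3]),ang(t[1],t[2]),np.linalg.norm(t[0]-t[3]),np.linalg.norm(t[0]-t[1]))
print('handle tip',P(701,278,22).round(1),'post stop',P(376,50,58).round(1))
go([560,-40,200],185.3)
E
```

```text
posts [709.  69.  72.] [588.6  62.   72. ] 120.5 3.3 [648.8  65.5  72. ]
pin ang 4.2 [649.3  65.6  68. ]
grip [639.6 194.8  66. ]
mould [645. 134.  60.] 3.7 7.1 92.21236963312626 48.3739580275895
tray [ 634.  -228.8   20. ] 3.3 0.9 89.10499378206788 82.66640864880969
handle tip [ 560.6 -231.5   22. ] post stop [709.2 -23.7  58. ]
go [-0.5384 -0.4156  0.0139] [ -0.   -0.  -25.9]
```

>>> send_rows:
  targets: "-0.587 -0.382 0 0 0 -24.6 66;-0.587 -0.382 0 0 0 -24.6 66;-0.587 -0.382 0 0 0 -24.6 66;-0.587 -0.382 0 0 0 -24.6 66;-0.587 -0.382 0 0 0 -24.6 66;-0.587 -0.382 0 0 0 -24.6 66;-0.587 -0.382 0 0 0 -24.6 66;-0.587 -0.382 0 0 0 -24.6 66;-0.587 -0.382 0 0 0 -24.6 66;-0.587 -0.382 0 0 0 -24.6 66;-0.587 -0.382 0 0 0 -24.6 66;-0.587 -0.382 0 0 0 -24.6 66"

```text
time_s: 1.25
ee_pos: [495.6, 139.2, 214.1]
ee_rot: [180.0, 0.0, -176.0]
force: [0.8, -0.0, -0.3]
gripper_width: 60.3
gripper_force: 0.0
```

Run:
```python
from h import *
s=env.state();print(s['ee_pos'],s['ee_rot'],s['qvel'].round(1),s['qpos'].round(1));go([617,-26,120],184,s)
```

```text
[495.56972139 139.2445942  214.0862648 ] [ 1.79983341e+02  1.86948649e-02 -1.75970524e+02] [-52.8  14.9 -19.8   0.3   4.3 -52.4] [ 14.4  12.9  97.3   0.   69.8 -79.6]
go [-0.1095 -0.1734  0.0941] [0. 0. 0.]
```

>>> send_rows:
  targets: "-0.109 -0.173 0.04 0 0 0 66;-0.109 -0.173 0.094 0 0 0 66;-0.109 -0.173 0.094 0 0 0 66;-0.109 -0.173 0.094 0 0 0 66;-0.109 -0.173 0.094 0 0 0 66;-0.109 -0.173 0.094 0 0 0 66;-0.109 -0.173 0.094 0 0 0 66;-0.109 -0.173 0.094 0 0 0 66;-0.109 -0.173 0.094 0 0 0 66"

```text
time_s: 2.0
ee_pos: [615.3, -22.6, 120.7]
ee_rot: [180.0, 0.0, -175.9]
force: [0.1, -0.2, 0.1]
gripper_width: 60.4
gripper_force: 0.0
```

```bash
cat >> h.py <<'E'
def wrist(fn=None):
    f=grab('wrist',fn);f['fish']=True;return f
def comps(f,lo,hi,amin,z):
    m=cv2.inRange(cv2.cvtColor(f['image'],cv2.COLOR_BGR2HSV),lo,hi)
    n,l,st,ce=cv2.connectedComponentsWithStats(m)
    for i in range(1,n):
        if st[i,4]>amin: print(st[i],ce[i].round(1),onz(f,*ce[i],z).round(1))
E
python3 - <<'E'
from h import *
s=env.state();print(s['ee_pos'],s['ee_rot'],s['qvel'].round(1))
f=wrist('w1.png')
comps(f,(0,130,70),(6,255,255),100,36);comps(f,(170,130,70),(180,255,255),100,36)
print(px(f,[617,-26,36]),px(f,[588,62,72]),px(f,[653,-1,0]))
E
```

```text
[615.32167989 -22.55906074 120.70248917] [ 1.79957404e+02  1.97694879e-02 -1.75923430e+02] [ 0.8 -1.   0.  -0.3 -0.3 -0.1]
[  6  84  27   8 103] [19.4 88.2] [ 515.1 -279.8   36. ]
[ 71  84  39   7 132] [91.  87.4] [ 521.2 -181.8   36. ]
[158  86  27   7 116] [170.9  88.3] [ 523.8 -100.9   36. ]
[233 169  37  44 855] [250.9 193.2] [613.7 -25.1  36. ]
[361   0  40  23 394] [381.8   9.2] [431.4  80.8  36. ]
(np.float64(249.60224732364395), np.float64(196.63017380697673)) (np.float64(361.1011765412476), np.float64(183.34372237444362)) (np.float64(271.3312995143042), np.float64(219.9151636590629))
```

View pics/w1.png

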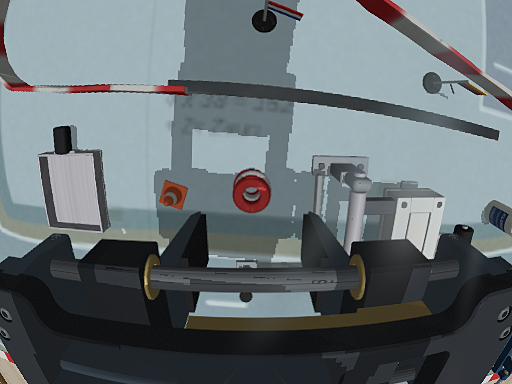

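The wrist view shows the tyres between the open fingers at (254,192), the cone at (173,195) and the stand to the right from x=315. I'll go down and grip.

>>> send_rows:
  targets: "0 -0.002 0.04 0 0 0 66;0 -0.002 0.08 0 0 0 66;0 -0.002 0.110 0 0 0 66;0 -0.002 0.110 0 0 0 66;0 -0.002 0.110 0 0 0 25;0 -0.002 0.110 0 0 0 25;0 -0.002 0.110 0 0 0 25;0 -0.002 0.110 0 0 0 25;0 -0.002 0.110 0 0 0 25;0 -0.002 0.08 0 0 0 25;0 -0.002 0.04 0 0 0 25;0 -0.002 0.0 0 0 0 25"
  grip_force: 12

```text
time_s: 3.05
ee_pos: [615.0, -25.7, 121.1]
ee_rot: [180.0, -0.1, -176.0]
force: [0.9, -0.8, -0.5]
gripper_width: 33.8
gripper_force: 12.0
```

>>> send_rows:
  targets: "0.036 -0.302 0 0 0 0 25;0.036 -0.302 0 0 0 0 25;0.036 -0.302 0 0 0 0 25;0.036 -0.302 0 0 0 0 25;0.036 -0.302 0 0 0 0 25;0.036 -0.302 0 0 0 0 25;0.036 -0.302 0 0 0 0 25;0.036 -0.302 0 0 0 0 25;0.036 -0.302 0.03 0 0 0 25;0.036 -0.302 0.065 0 0 0 25;0.036 -0.302 0.095 0 0 0 25;0.036 -0.302 0.109 0 0 0 25"

```text
time_s: 4.05
ee_pos: [599.4, -328.8, 8.4]
ee_rot: [179.9, -0.2, -176.0]
force: [-5.3, -0.2, 7.4]
gripper_width: 34.1
gripper_force: 12.2
```

>>> send_rows:
  targets: "0 0 0 0 0 0 25;0 0 0 0 0 0 25;0 0 0 0 0 0 60;0 0 0 0 0 0 60;0 0 0 0 0 0 60;0 0 -0.03 0 0 0 60;0 0 -0.07 0 0 0 60;0 0 -0.11 0 0 0 60;0 0 -0.11 0 0 0 60"

```text
time_s: 4.8
ee_pos: [605.8, -332.0, 131.3]
ee_rot: [-179.4, 0.9, -175.9]
force: [1.8, 0.2, 1.3]
gripper_width: 54.7
gripper_force: 0.0
```

Run:
```python
from h import *
s=env.state();print(s['ee_pos'],s['ee_rot'],s['force'])
f=wrist('w2.png')
comps(f,(0,130,70),(6,255,255),100,36);comps(f,(170,130,70),(180,255,255),100,36)
print('handle');comps(f,(0,0,0),(180,255,45),80,25)
```

```text
[ 605.83426598 -332.03377635  131.29069495] [-179.43341912    0.85231658 -175.94501313] [1.80120167 0.18942861 1.27057304]
[435   0  39   5 118] [457.6   1.5] [ 384.7 -136.1   36. ]
[294  87  47  19 221] [317.6  97.7] [ 515.6 -282.4   36. ]
[241 165  36  36 796] [258.  182.1] [ 597.7 -329.5   36. ]
[483 368  23  13 106] [494.5 373.6] [973.4 203.2  36. ]
handle
[498  75  14  18 170] [504.2  83.7] [456. -48.  25.]
[    0   212   512   172 40049] [234.  319.8] [ 777.2 -345.1   25. ]
[297 212  12  49 224] [301.5 229.3] [ 647.9 -280.7   25. ]
[ 305  241   78   75 2006] [343.7 280.6] [ 710.6 -221.6   25. ]
```

View pics/w2.png

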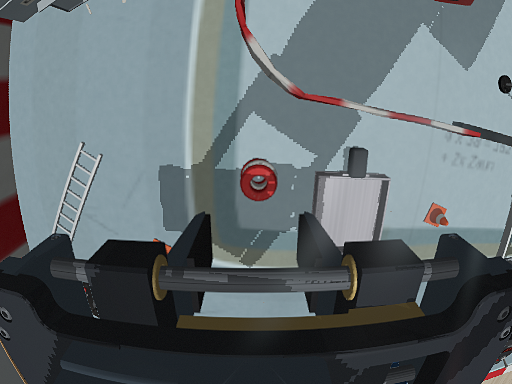

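The stack stands upright at about (600,-329); in this view it is at (260,180). The tray handle is at (357,149) to (357,178), and the tray spans (314..388, 170..240). Next I'll measure the handle.

>>> send_rows:
  targets: "0 0 0 0 0 0 44;0 0 0 0 0 0 44;0 0 0 0 0 0 44"

```text
time_s: 5.1
ee_pos: [600.3, -328.9, 119.3]
ee_rot: [179.9, -0.1, -176.0]
force: [-0.2, 0.1, -0.4]
gripper_width: 40.5
gripper_force: 0.0
```

Run:
```python
from h import *
s=env.state();print(s['ee_pos'],s['ee_rot'],s['force'])
f=wrist('w3.png')
h=cv2.cvtColor(f['image'],cv2.COLOR_BGR2HSV)
m=cv2.inRange(h,(0,0,0),(180,255,110))[130:185,335:380]
n,l,st,ce=cv2.connectedComponentsWithStats(m)
for i in range(1,n):
    if st[i,4]>60:
        c=ce[i]+[335,130];q=st[i].copy();print(q,c,onz(f,*c,25).round(1))
        y0=q[1]+130;y1=q[1]+q[3]+130
        for y in (y0,(y0+y1)//2,y1-6):
            xs=np.where(l[y-130]==i)[0]+335
            if len(xs):print(y,xs[0],xs[-1],onz(f,xs.mean(),y,25).round(1),onz(f,xs[0],y,25).round(1)[1],onz(f,xs[-1],y,25).round(1)[1])
go([574,-231,120],182,s)
```

```text
[ 600.28731258 -328.900978    119.28889655] [ 1.79892696e+02 -1.48446351e-01 -1.75953659e+02] [-0.2006839   0.06884426 -0.43791723]
[  0  26  45  29 620] [355.28387097 171.46612903] [ 572.8 -233.5   25. ]
156 348 359 [ 558.1 -237.6   25. ] -243.1 -232.0
170 346 365 [ 571.4 -233.5   25. ] -243.2 -223.7
179 345 364 [ 580.2 -233.2   25. ] -242.9 -223.2
go [ 0.0193  0.0995 -0.0005] [ 0.1 -0.2  2. ]
```

>>> send_rows:
  targets: "0.0265 0.098 0 0 0 2 44;0.0265 0.098 0 0 0 2 44;0.0265 0.098 0 0 0 2 44;0.0265 0.098 0.03 0 0 2 44;0.0265 0.098 0.07 0 0 2 44;0.0265 0.098 0.105 0 0 2 44;0.0265 0.098 0.116 0 0 2 44;0.0265 0.098 0.116 0 0 2 44;0.0265 0.098 0.116 0 0 2 44"

```text
time_s: 5.9
ee_pos: [567.6, -233.5, 4.3]
ee_rot: [180.0, -0.1, -178.0]
force: [-0.4, 0.3, -0.3]
gripper_width: 40.3
gripper_force: 0.0
```

>>> send_rows:
  targets: "0 0 0 0 0 0 5;0 0 0 0 0 0 5;0 0 0 0 0 0 5;0 0 0 0 0 0 5;0 0 0 0 0 0 5"
  grip_force: 55

```text
time_s: 6.32
ee_pos: [568.0, -233.7, 5.3]
ee_rot: [-180.0, 0.0, -178.0]
force: [1.0, 0.1, 1.3]
gripper_width: 17.8
gripper_force: 55.0
```

>>> send_rows:
  targets: "0 0 -0.025 0 0 0 5;0 0 -0.05 0 0 0 5;0 0 -0.075 0 0 0 5;0 0 -0.075 0 0 0 5;0 0.04 -0.075 0 0 -2 5;-0.004 0.08 -0.075 0 0 -2 5;-0.008 0.12 -0.075 0 0 -2 5;-0.008 0.16 -0.075 0 0 -2 5;-0.008 0.2 -0.075 0 0 -2 5;-0.008 0.228 -0.075 0 0 -2 5;-0.008 0.228 -0.075 0 0 -2 5;-0.008 0.228 -0.075 0 0 -2 5"

```text
time_s: 7.32
ee_pos: [567.1, -4.1, 79.2]
ee_rot: [-180.0, -0.1, -175.8]
force: [-0.2, -0.4, -1.7]
gripper_width: 17.4
gripper_force: 55.0
```

Run:
```python
from h import *
s=env.state();print(s['ee_pos'],s['ee_rot'],s['force'],s['gripper_width'])
f=wrist();g=grab('top')
a=cv2.resize(f['image'][100:290,130:400],None,fx=1.45,fy=1.45);b=cv2.resize(g['image'][130:215,230:340],None,fx=3.6,fy=3.6)
h=max(a.shape[0],b.shape[0]);o=np.zeros((h,a.shape[1]+b.shape[1],3),np.uint8);o[:a.shape[0],:a.shape[1]]=a;o[:b.shape[0],a.shape[1]:]=b
print(o.shape,a.shape);cv2.imwrite('pics/w4.png',o)
```

```text
[567.05018743  -4.11139491  79.21703249] [-1.79994032e+02 -8.09470847e-02 -1.75774040e+02] [-0.2011429  -0.38964195 -1.65029965] 17.419463173902404
(306, 788, 3) (276, 392, 3)
```

View pics/w4.png

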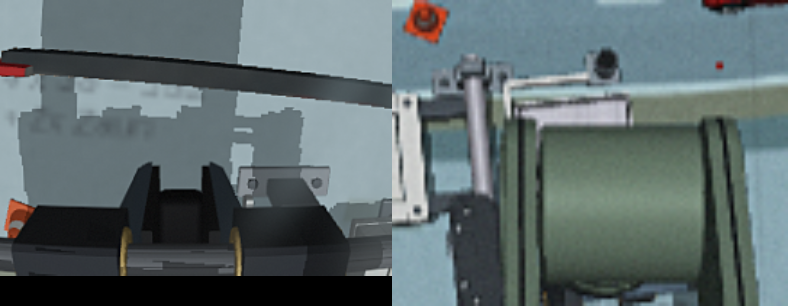

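The left half shows the handle held between the fingers. In the right half the tray's far edge shows from (528,106) to (632,97), ahead of the arm. I'll check its position at rim height, and use the scene view for sag.

Run:
```python
from h import *
g=grab('top');s=grab('scene')
N=lambda x,y:(230+(x-392-1.3)/3.6,130+(y-1.3)/3.6)
for z in (94,85,75): print(z,onz(g,*N(632,97),z).round(1),onz(g,*N(512,106),z).round(1))
print('stop post',onz(g,*N(604,58),58).round(1))
c=px(s,[640,0,80]);print(c,[px(s,[678+dx,y,z]) for dx,y,z in ((3,-40,94),(3,-40,74),(-6,40,94),(-87,-46,94),(-87,-46,74))])
x0,y0=int(c[0])-70,int(c[1])-50
cv2.imwrite('pics/s5.png',cv2.resize(s['image'][y0:y0+100,x0:x0+130],None,fx=5,fy=5,interpolation=cv2.INTER_CUBIC));print(x0,y0)
```

```text
94 [678.  -39.6  94. ] [674.1  42.7  94. ]
85 [679.6 -40.3  85. ] [675.6  42.6  85. ]
75 [681.3 -41.1  75. ] [677.3  42.5  75. ]
stop post [712.7 -23.6  58. ]
(np.float64(287.78566086353356), np.float64(201.4543094099759)) [(np.float64(310.65924083505143), np.float64(198.35559681569595)), (np.float64(309.7301911709419), np.float64(203.60187083113013)), (np.float64(285.6172864393054), np.float64(183.66899034352824)), (np.float64(287.95032380983804), np.float64(217.97398427962798)), (np.float64(287.3471988852805), np.float64(223.1672387137199))]
217 151
```

View pics/s5.png

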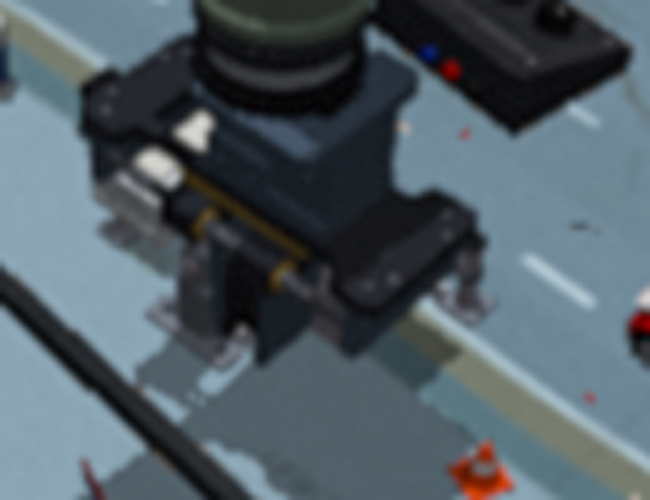

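The arm hides the tray in the scene view. I'll take the far-edge fix from the top view and check the fence line before lowering.

Run:
```python
from h import *
f=grab('top');s=env.state();print(s['ee_pos'])
def P(x,y,z): return onz(f,195+(x-1.5)/4,135+(y-1.5)/4,z)
for q in [(266,76),(275,155),(284,232),(350,66)]: print(q,P(*q,14).round(1))
go([588,-8.5,40],184,s)
```

```text
[567.69975001  -6.7365089   79.71972162]
(266, 76) [702.3  46.6  14. ]
(275, 155) [649.6  42.1  14. ]
(284, 232) [598.7  37.6  14. ]
(350, 66) [707.5  -8.9  14. ]
go [-0.0201 -0.0032  0.0397] [-0.  -0.  -0.1]
```

>>> send_rows:
  targets: "-0.021 -0.003 0 0 0 0 5;-0.021 -0.003 0 0 0 0 5;-0.021 -0.003 0.03 0 0 0 5;-0.021 -0.003 0.045 0 0 0 5;-0.021 -0.003 0.06 0 0 0 5;-0.021 -0.003 0.068 0 0 0 5;-0.021 -0.003 0.0735 0 0 0 5;-0.021 -0.003 0.0735 0 0 0 5;-0.021 -0.003 0.0735 0 0 0 5"

```text
time_s: 8.32
ee_pos: [589.2, -7.3, 6.8]
ee_rot: [-180.0, 0.0, -176.0]
force: [-0.5, -0.1, -0.4]
gripper_width: 17.6
gripper_force: 55.0
```

Run:
```python
from h import *
s=env.state();print(s['ee_pos'],s['ee_rot'],s['force'],s['torque'])
```

```text
[589.19762041  -7.25256701   6.83656637] [-1.79999671e+02  3.68707409e-02 -1.75980778e+02] [-0.51745373 -0.10322881 -0.43653644] [-0.0072446   0.07693934  0.00706491]
```

>>> send_rows:
  targets: "0 0 0.0015 0 0 0 5;0 0 0.0015 0 0 0 5;0 0 0.0015 0 0 0 44;0 0 0.0015 0 0 0 44;0 0 0.0015 0 0 0 44;0 0 0.0015 0 0 0 44;0 0 -0.04 0 0 0 44;0 0 -0.08 0 0 0 44;0 0 -0.12 0 0 0 44;0 0 -0.16 0 0 0 44;0 0 -0.18 0 0 7 44;0 0 -0.18 0 0 14 44"

```text
time_s: 9.32
ee_pos: [592.1, -7.0, 193.0]
ee_rot: [179.9, 0.7, 169.7]
force: [0.7, -0.5, 0.2]
gripper_width: 40.4
gripper_force: 0.0
```

Run:
```python
from h import *
s=env.state();print(s['ee_pos'],s['ee_rot'],s['force'],s['gripper_width'],s['qpos'].round(1));go([640,195,170],94,s)
```

```text
[592.07303246  -7.04534033 192.99622388] [179.89405197   0.69534762 169.71569638] [ 0.72301582 -0.5002619   0.1997109 ] 40.43370853470664 [ -1.8  20.3  89.8   0.   69.2 -81.5]
go [-0.0108  0.2073  0.0235] [ 0.5  0.5 75.7]
```

>>> send_rows:
  targets: "-0.015 0.208 0.016 0 0 76 66;-0.015 0.208 0.016 0 0 76 66;-0.015 0.208 0.016 0 0 76 66;-0.015 0.208 0.016 0 0 76 66;-0.015 0.208 0.016 0 0 76 66;-0.015 0.208 0.016 0 0 76 66;-0.015 0.208 0.016 0 0 76 66;-0.015 0.208 0.016 0 0 76 66;-0.015 0.208 0.016 0 0 76 66;-0.015 0.208 0.016 0 0 76 66;-0.015 0.208 0.016 0 0 76 66;-0.015 0.208 0.016 0 0 76 66"

```text
time_s: 10.32
ee_pos: [639.6, 195.4, 170.5]
ee_rot: [180.0, -0.0, 94.0]
force: [-0.6, 0.5, -0.2]
gripper_width: 60.1
gripper_force: 0.0
```

Run:
```python
from h import *
s=env.state();print(s['ee_pos'],s['ee_rot'],s['qpos'].round(1))
f=wrist();g=grab('top')
print(px(f,[640,195,66]),px(g,[640,195,66]))
a=cv2.resize(f['image'][60:290,130:400],None,fx=1.45,fy=1.45);b=cv2.resize(g['image'][130:220,190:340],None,fx=2.7,fy=2.7)
h=max(a.shape[0],b.shape[0]);o=np.zeros((h,a.shape[1]+b.shape[1],3),np.uint8);o[:a.shape[0],:a.shape[1]]=a;o[:b.shape[0],a.shape[1]:]=b
print(o.shape,a.shape);cv2.imwrite('pics/w6.png',o)
```

```text
[639.5623874  195.39007381 170.46479566] [ 1.79999752e+02 -5.28276277e-03  9.39712115e+01] [16.  28.3 80.   0.  71.7 12. ]
(np.float64(253.6412889745914), np.float64(190.7931287841468)) (np.float64(202.8035207131269), np.float64(175.96547320631103))
(334, 797, 3) (334, 392, 3)
```

View pics/w6.png

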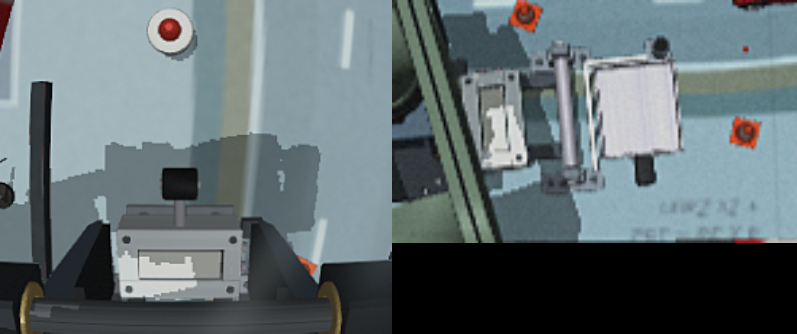

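The right half shows the tray squarely in the bay inside the fence, at (637,108). In the wrist view on the left, the barrel grip is at (181,184), within 3 mm of the computed point. I'll go down and pinch it across its ends.

>>> send_rows:
  targets: "0.001 0.001 0.04 0 0 0 66;0.001 0.001 0.08 0 0 0 66;0.001 0.001 0.115 0 0 0 66;0.001 0.001 0.129 0 0 0 66;0.001 0.001 0.129 0 0 0 66;0.001 0.001 0.129 0 0 0 15;0.001 0.001 0.129 0 0 0 15;0.001 0.001 0.129 0 0 0 15;0.001 0.001 0.129 0 0 0 15;0.001 0.001 0.129 0 0 0 15;0.001 0.001 0.129 0 0 0 15"
  grip_force: 35

```text
time_s: 11.33
ee_pos: [638.8, 196.3, 42.3]
ee_rot: [-179.8, -0.0, 94.0]
force: [-3.4, 0.5, 7.0]
gripper_width: 23.7
gripper_force: 35.0
```

Run:
```python
from h import *
s=env.state();print(s['ee_pos'],s['ee_rot'],s['force'],s['gripper_width'])
# arc rows (tool frame, yaw 94): stand y -> tool x ; z up -> -tool z
for a in range(0,181,12):
    t=np.radians(a);print(a,(130*(np.cos(t)-1)/1000).round(4),(-130*np.sin(t)/1000).round(4))
```

```text
[638.78364557 196.34472821  42.28682582] [-1.79792586e+02 -1.22577680e-02  9.40275884e+01] [-3.39740665  0.49265007  7.03939852] 23.652186930655454
0 0.0 -0.0
12 -0.0028 -0.027
24 -0.0112 -0.0529
36 -0.0248 -0.0764
48 -0.043 -0.0966
60 -0.065 -0.1126
72 -0.0898 -0.1236
84 -0.1164 -0.1293
96 -0.1436 -0.1293
108 -0.1702 -0.1236
120 -0.195 -0.1126
132 -0.217 -0.0966
144 -0.2352 -0.0764
156 -0.2488 -0.0529
168 -0.2572 -0.027
180 -0.26 -0.0
```

>>> send_rows:
  targets: "-0.0028 0 -0.027 0 0 0 15;-0.0112 0 -0.0529 0 0 0 15;-0.0248 0 -0.0764 0 0 0 15;-0.043 0 -0.0966 0 0 0 15;-0.065 0 -0.1126 0 0 0 15;-0.0898 0 -0.1236 0 0 0 15;-0.1164 0 -0.1293 0 0 0 15;-0.1436 0 -0.1293 0 0 0 15;-0.1436 0 -0.1293 0 0 0 15"

```text
time_s: 12.08
ee_pos: [648.9, 48.0, 171.2]
ee_rot: [-179.8, 0.2, 93.9]
force: [-5.6, -1.0, 4.8]
gripper_width: 23.8
gripper_force: 35.0
```

Run:
```python
from h import *
s=env.state();print(s['ee_pos'],s['ee_rot'],s['force'],s['gripper_width'])
```

```text
[648.9353262   48.04923866 171.17906568] [-179.77707615    0.18198648   93.85097545] [-5.57161347 -0.95278548  4.80443035] 23.77826479280153
```

>>> send_rows:
  targets: "-0.0266 0 0.0057 0 0 0 15;-0.0514 0 0.0167 0 0 0 15;-0.0734 0 0.0327 0 0 0 15;-0.0916 0 0.0529 0 0 0 15;-0.1052 0 0.0764 0 0 0 15;-0.1136 0 0.1023 0 0 0 15;-0.1157 0 0.1157 0 0 0 15;-0.1164 0 0.1285 0 0 0 15;-0.1164 0 0.1285 0 0 0 15;-0.1164 0 0.1285 0 0 0 15"

```text
time_s: 12.92
ee_pos: [656.4, -63.2, 41.4]
ee_rot: [-179.7, -0.0, 94.0]
force: [-5.0, -1.0, -1.7]
gripper_width: 23.5
gripper_force: 35.0
```

Run:
```python
from h import *
s=env.state();print(s['ee_pos'],s['ee_rot'],s['force'],s['gripper_width'])
```

```text
[656.38911453 -63.15556342  41.40436643] [-1.79673067e+02 -2.29973137e-02  9.40416340e+01] [-5.04368579 -0.98344822 -1.71425558] 23.509158583769498
```

>>> send_rows:
  targets: "0.0026 0 -0.0258 0 0 0 15;0.0103 0 -0.0506 0 0 0 15;0.0213 0 -0.0713 0 0 0 15;0.0213 0 -0.0713 0 0 0 15;0.0213 0 -0.0713 0 0 0 15;0.0213 0 -0.0713 0 0 0 70;0.0213 0 -0.0713 0 0 0 70;0.0213 0 -0.0713 0 0 0 70;0.0213 0 -0.0713 0 0 0 70;0.0213 0 -0.0713 0 0 0 70"

```text
time_s: 13.75
ee_pos: [657.9, -41.8, 113.7]
ee_rot: [179.9, 0.0, 94.0]
force: [0.2, 0.3, 0.5]
gripper_width: 54.4
gripper_force: 0.0
```

>>> send_rows:
  targets: "-0.011 0 0.036 0 0 0 66;-0.0213 0 0.0713 0 0 0 66;-0.0213 0 0.0713 0 0 0 66;-0.0213 0 0.0713 0 0 0 15;-0.0213 0 0.0713 0 0 0 15;-0.0213 0 0.0713 0 0 0 15;-0.0213 0 0.0713 0 0 0 15;-0.0213 0 0.0713 0 0 0 15"

```text
time_s: 14.42
ee_pos: [659.4, -62.7, 44.1]
ee_rot: [179.9, 0.0, 94.1]
force: [-7.3, -0.8, 4.9]
gripper_width: 29.7
gripper_force: 3.8
```

Run:
```python
from h import *
s=env.state();print(s['time_s'],s['ee_pos'],s['ee_rot'],s['force'],s['gripper_width'])
f=grab('scene','k1.png')
```

```text
14.4167 [659.44651443 -62.68862049  44.06417963] [1.79889287e+02 2.08858951e-02 9.40735360e+01] [-7.31139132 -0.8370604   4.8503975 ] 29.733741933729462
```

>>> send_rows:
  targets: "0 -0.002 0 0 0 0 15;0 -0.002 0 0 0 0 15;0 -0.002 0 0 0 0 15;0.0026 -0.002 -0.0258 0 0 0 15;0.0103 -0.002 -0.0506 0 0 0 15;0.0213 -0.002 -0.0713 0 0 0 15;0.0213 -0.002 -0.0713 0 0 0 15"

```text
time_s: 15.05
ee_pos: [654.9, -40.1, 117.1]
ee_rot: [180.0, -0.1, 94.1]
force: [-3.1, -0.7, -0.3]
gripper_width: 23.7
gripper_force: 35.0
```

Run:
```python
from h import *
s=env.state();print(s['time_s'],s['ee_pos'],s['ee_rot'],s['force'],s['gripper_width'],s['gripper_force'])
```

```text
15.05 [654.88430084 -40.08897837 117.0716875 ] [ 1.79964182e+02 -6.06695921e-02  9.41043305e+01] [-3.11150171 -0.71638423 -0.30233233] 23.74974972053815 35.000240206718445
```

>>> send_rows:
  targets: "0 0 0 0 0 0 70;0 0 0 0 0 0 70;0 0 0 0 0 0 70;0 0 0 0 0 0 70;0 0 0 0 0 0 60;-0.011 0 0.036 0 0 0 60;-0.0213 0 0.0713 0 0 0 60;-0.0213 0 0.0713 0 0 0 60;-0.0213 0 0.0713 0 0 0 15;-0.0213 0 0.0713 0 0 0 15;-0.0213 0 0.0713 0 0 0 15;-0.0213 0 0.0713 0 0 0 15"

```text
time_s: 16.05
ee_pos: [658.4, -62.8, 44.6]
ee_rot: [179.8, 0.0, 94.1]
force: [0.6, -0.5, 0.2]
gripper_width: 31.0
gripper_force: 0.0
```

>>> send_rows:
  targets: "0 0 0 0 0 0 15;0 0 0 0 0 0 15;0 0 0 0 0 0 15;0.0026 0 -0.0258 0 0 0 15;0.0103 0 -0.0506 0 0 0 15;0.0213 0 -0.0713 0 0 0 15;0.0213 0 -0.0713 0 0 0 15"

```text
time_s: 16.63
ee_pos: [654.9, -40.0, 117.8]
ee_rot: [179.9, -0.1, 94.1]
force: [-3.4, -2.4, -0.4]
gripper_width: 23.4
gripper_force: 35.0
```

>>> send_rows:
  targets: "0 0 0 0 0 0 70;0 0 0 0 0 0 70;0 0 0 0 0 0 70;0 0 0 0 0 0 70;0.05 0 -0.04 0 0 0 60;0.1 0 -0.08 0 0 0 60;0.14 0 -0.12 0 0 0 60;0.14 0 -0.14 0 0 0 60"

```text
time_s: 17.3
ee_pos: [646.0, 80.1, 226.6]
ee_rot: [-179.8, -0.0, 94.0]
force: [0.4, 0.8, -0.1]
gripper_width: 54.9
gripper_force: 0.0
```

Run:
```python
from h import *
s=env.state();print(s['time_s'],s['ee_pos'],s['force'],s['gripper_width'])
f=grab('scene');c=px(f,[652,-2,30]);x0,y0=int(c[0])-65,int(c[1])-50
print(c,x0,y0)
cv2.imwrite('pics/k3.png',cv2.resize(f['image'][y0:y0+100,x0:x0+130],None,fx=6,fy=6,interpolation=cv2.INTER_CUBIC))
for p in ([610,-60,20],[620,-12,26],[610,-40,60]): print(p,(np.array(px(f,p))-[x0,y0])*6)
```

```text
17.3 [645.96536928  80.12185605 226.58451051] [ 0.43547934  0.75265678 -0.0505406 ] 54.91178888875974
(np.float64(290.0300324765515), np.float64(212.1384899259474)) 225 162
[610, -60, 20] [419.05548074 441.69437699]
[620, -12, 26] [355.97019761 356.46741748]
[610, -40, 60] [392.6081817  356.01710017]
```

View pics/k3.png

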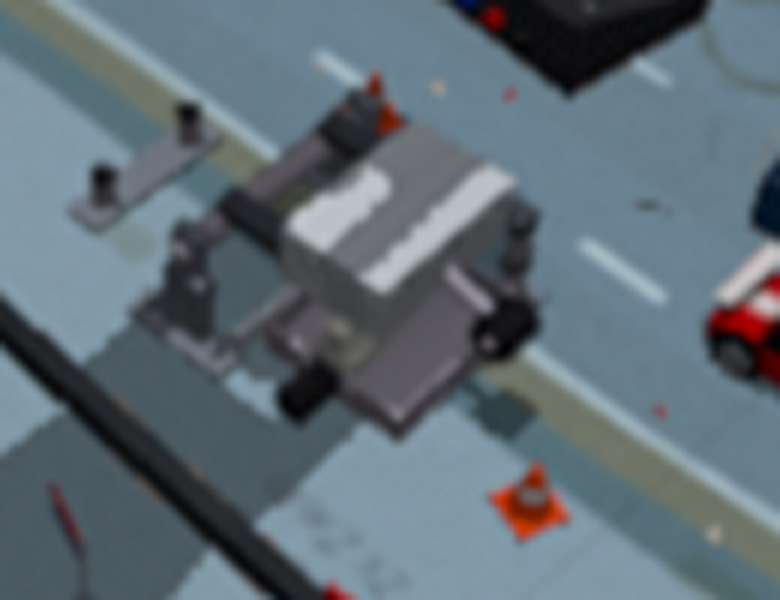

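The mould lies mouth down and the tray sits below it. A pale block shows under the mould at (325..370, 318..360). I'll check numerically whether it lies at floor height or is still hanging.

Run:
```python
from h import *
f=grab('scene');x0,y0=225,162
R4=R.from_euler('z',4,degrees=True);b=np.array([653,-1,0])
for nm,zs in [('fallen',(2.5,26.5)),('hang12',(48,60))]:
    for z in zs: print(nm,z,[ ((np.array(px(f,b+R4.apply([-30,y,z])))-[x0,y0])*6).round(0).tolist() for y in (-11,11)])
print('tray wall top -x', [((np.array(px(f,[609,y,20]))-[x0,y0])*6).round(0).tolist() for y in (-43,30)])
I=cv2.resize(f['image'][y0:y0+100,x0:x0+130],None,fx=6,fy=6,interpolation=cv2.INTER_CUBIC)
for y in range(300,385,8): print(y,[tuple(int(v) for v in I[y,x]) for x in (320,335,350,365,380)])
```

```text
fallen 2.5 [[362.0, 388.0], [325.0, 361.0]]
fallen 26.5 [[365.0, 354.0], [328.0, 327.0]]
hang12 48 [[369.0, 323.0], [330.0, 296.0]]
hang12 60 [[371.0, 305.0], [332.0, 278.0]]
tray wall top -x [[389.0, 420.0], [271.0, 324.0]]
300 [(72, 68, 67), (67, 64, 62), (67, 65, 62), (79, 77, 74), (79, 77, 74)]
308 [(84, 79, 81), (71, 68, 66), (66, 63, 60), (72, 70, 66), (78, 75, 73)]
316 [(94, 87, 90), (89, 86, 87), (71, 68, 66), (73, 69, 67), (74, 70, 68)]
324 [(99, 92, 95), (104, 107, 108), (85, 84, 84), (75, 72, 70), (74, 71, 68)]
332 [(98, 92, 94), (94, 97, 97), (90, 91, 92), (78, 77, 75), (73, 70, 68)]
340 [(80, 79, 79), (67, 69, 69), (80, 83, 83), (90, 92, 91), (75, 73, 72)]
348 [(69, 70, 71), (64, 67, 67), (85, 88, 88), (93, 96, 96), (82, 78, 80)]
356 [(53, 53, 54), (72, 74, 73), (91, 94, 94), (87, 89, 89), (89, 82, 85)]
364 [(24, 22, 22), (62, 62, 62), (85, 88, 89), (81, 77, 79), (94, 86, 90)]
372 [(13, 11, 11), (38, 36, 36), (80, 79, 80), (90, 83, 86), (93, 86, 89)]
380 [(16, 13, 14), (23, 20, 22), (84, 77, 80), (95, 87, 90), (95, 88, 90)]
```

The visible block matches a casting lying on the tray floor: predicted top edge 327..354, against about 306 for one still hanging. I'll regrip the mould to swing it back and confirm from the top view partway.

>>> send_rows:
  targets: "0 0 0 0 0 0 60;0 0 0 0 0 0 60;0 0 0 0 0 0 60"

```text
time_s: 17.65
ee_pos: [646.2, 77.4, 225.2]
ee_rot: [-179.8, 0.0, 94.0]
force: [0.2, -0.3, -0.3]
gripper_width: 54.8
gripper_force: 0.0
```

Run:
```python
from h import *
s=env.state();print(s['ee_pos'],s['ee_rot']);go([656,-63,115],94,s)
```

```text
[646.22480835  77.37834533 225.23546811] [-1.79807222e+02  1.64259425e-02  9.39780651e+01]
go [-0.1407  0.0004  0.1103] [-0.2  0.  -0. ]
```

>>> send_rows:
  targets: "-0.04 0 0.02 0 0 0 60;-0.075 0 0.04 0 0 0 60;-0.11 0 0.06 0 0 0 60;-0.1407 0 0.085 0 0 0 60;-0.1407 0 0.12 0 0 0 60;-0.1407 0 0.155 0 0 0 60;-0.1407 0 0.183 0 0 0 60;-0.1407 0 0.183 0 0 0 60"

```text
time_s: 18.32
ee_pos: [651.0, -62.9, 36.2]
ee_rot: [-179.1, -0.2, 93.9]
force: [-0.5, -0.3, -0.8]
gripper_width: 55.1
gripper_force: 0.0
```

>>> send_rows:
  targets: "0 0 0 0 0 0 15;0 0 0 0 0 0 15;0 0 0 0 0 0 15;0 0 0 0 0 0 15;0 0 0 0 0 0 15;0 0 0 0 0 0 15;0 0 0 0 0 0 15"

```text
time_s: 18.9
ee_pos: [656.4, -62.0, 45.8]
ee_rot: [-180.0, 0.0, 94.1]
force: [-3.5, -0.8, 5.8]
gripper_width: 23.7
gripper_force: 35.0
```

Run:
```python
from h import *
s=env.state();print(s['ee_pos'],s['ee_rot'],s['force'],s['gripper_width'])
```

```text
[656.37644046 -62.00589949  45.84028643] [-1.79997959e+02  2.22621655e-02  9.40586732e+01] [-3.54654076 -0.82498671  5.84096655] 23.701742246852227
```

>>> send_rows:
  targets: "0.0028 0 -0.027 0 0 0 15;0.0112 0 -0.0529 0 0 0 15;0.0248 0 -0.0764 0 0 0 15;0.043 0 -0.0966 0 0 0 15;0.065 0 -0.1126 0 0 0 15;0.0898 0 -0.1236 0 0 0 15;0.1164 0 -0.1293 0 0 0 15;0.1164 0 -0.1293 0 0 0 15;0.1164 0 -0.1293 0 0 0 15"

```text
time_s: 19.65
ee_pos: [648.4, 55.7, 175.4]
ee_rot: [179.9, 0.0, 94.2]
force: [-2.2, -0.8, 7.0]
gripper_width: 23.7
gripper_force: 35.0
```

Run:
```python
from h import *
s=env.state();print(s['ee_pos'],s['ee_rot'],s['force'],s['gripper_width'])
f=grab('scene');x0,y0=225,162
I=cv2.resize(f['image'][y0:y0+100,x0:x0+130],None,fx=6,fy=6,interpolation=cv2.INTER_CUBIC);cv2.imwrite('pics/k5.png',I)
for y in range(276,385,12): print(y,[tuple(int(v) for v in I[y,x]) for x in (320,335,350,365,380,395,410,425)])
R4=R.from_euler('z',4,degrees=True);b=np.array([653,-1,0])
print([((np.array(px(f,b+R4.apply([x,y,26])))-[x0,y0])*6).round(0).tolist() for x,y in ((-30,-11),(-30,11),(30,11),(30,-11))])
```

```text
[648.3951811   55.70296458 175.39818027] [1.79903925e+02 8.70528165e-04 9.41822844e+01] [-2.21533152 -0.8143058   7.04032466] 23.73263225878384
276 [(83, 77, 78), (60, 55, 58), (88, 81, 84), (92, 85, 88), (108, 109, 109), (113, 117, 116), (88, 92, 91), (90, 89, 90)]
288 [(57, 52, 56), (83, 76, 79), (94, 85, 89), (102, 102, 103), (112, 114, 115), (95, 99, 98), (83, 86, 86), (97, 98, 98)]
300 [(78, 72, 74), (94, 86, 89), (99, 97, 97), (113, 116, 117), (104, 107, 108), (81, 83, 84), (94, 98, 97), (86, 86, 87)]
312 [(94, 88, 90), (94, 90, 92), (110, 115, 115), (107, 110, 111), (80, 82, 83), (94, 98, 98), (87, 87, 88), (91, 84, 87)]
324 [(96, 89, 92), (126, 129, 130), (168, 172, 171), (83, 85, 86), (93, 95, 96), (89, 91, 91), (87, 82, 84), (94, 86, 89)]
336 [(83, 79, 82), (110, 113, 114), (118, 121, 122), (87, 89, 89), (90, 94, 94), (95, 90, 92), (133, 122, 126), (93, 86, 88)]
348 [(71, 72, 73), (63, 65, 65), (110, 114, 113), (106, 110, 110), (88, 84, 85), (158, 145, 149), (167, 154, 159), (118, 108, 112)]
360 [(38, 37, 37), (73, 74, 74), (123, 127, 127), (106, 103, 105), (144, 132, 137), (165, 152, 157), (151, 138, 142), (98, 90, 93)]
372 [(24, 21, 22), (48, 44, 46), (110, 107, 108), (154, 142, 147), (165, 151, 156), (144, 132, 137), (101, 94, 98), (96, 89, 91)]
384 [(29, 26, 26), (39, 38, 39), (137, 127, 132), (159, 146, 151), (164, 152, 156), (109, 100, 104), (96, 88, 91), (103, 95, 98)]
[[365.0, 355.0], [328.0, 328.0], [412.0, 256.0], [450.0, 281.0]]
```

The casting's colour now runs diagonally through the tray from (335,324) to (410,276), so it has dropped in. I'll swing the empty mould on to its rests.

>>> send_rows:
  targets: "0.0272 0 0 0 0 0 15;0.0538 0 0.0057 0 0 0 15;0.0786 0 0.0167 0 0 0 15;0.1006 0 0.0327 0 0 0 15;0.1188 0 0.0529 0 0 0 15;0.1324 0 0.0764 0 0 0 15;0.1408 0 0.1023 0 0 0 15;0.1429 0 0.1157 0 0 0 15;0.1436 0 0.1225 0 0 0 15;0.1436 0 0.1285 0 0 0 15;0.1436 0 0.1285 0 0 0 15"

```text
time_s: 20.62
ee_pos: [638.8, 197.4, 46.3]
ee_rot: [180.0, -0.1, 94.0]
force: [-0.9, 1.8, -0.8]
gripper_width: 23.5
gripper_force: 35.0
```

Run:
```python
from h import *
s=env.state();print(s['ee_pos'],s['ee_rot'],s['force'],s['gripper_width'])
```

```text
[638.75598032 197.36731265  46.30733336] [ 1.79971618e+02 -5.43126217e-02  9.39981764e+01] [-0.9289387   1.78850296 -0.77204189] 23.53366644557097
```

>>> send_rows:
  targets: "0 0 0.0015 0 0 0 15;0 0 0.0015 0 0 0 15;0 0 0.0015 0 0 0 60;0 0 0.0015 0 0 0 60;0 0 0.0015 0 0 0 60;0 0 0.0015 0 0 0 60;0 0 -0.035 0 0 0 60;0 0 -0.075 0 0 0 60;0 0 -0.115 0 0 0 60;0 0 -0.15 0 0 0 60;0 0 -0.17 0 0 0 60;0 0 -0.17 0 0 0 60"

```text
time_s: 21.62
ee_pos: [641.1, 198.1, 221.3]
ee_rot: [179.4, -0.1, 94.0]
force: [0.4, 0.6, -0.0]
gripper_width: 54.8
gripper_force: 0.0
```

>>> send_rows:
  targets: "-0.0 -0.2 -0.03 0 0 0 60;0 -0.2 -0.03 0 0 0 60;0.0 -0.2 -0.03 0 0 0 60;0 -0.2 -0.03 0 0 0 60;0 -0.2 -0.03 0 0 0 60;0.0 -0.2 -0.03 0 0 0 60;0 -0.2 -0.03 0 0 0 60;0.15 -0.2 -0.03 0 0 0 60;0.15 -0.2 -0.03 0 0 0 60;0.15 -0.2 -0.03 0 0 0 60;0.15 -0.2 -0.03 0 0 0 60;0.15 -0.2 -0.03 0 0 0 60"

```text
time_s: 22.62
ee_pos: [429.2, 337.8, 243.1]
ee_rot: [-179.9, -0.1, 94.3]
force: [0.1, -0.5, 0.4]
gripper_width: 54.3
gripper_force: 0.0
```

Run:
```python
from h import *
s=env.state();print(s['time_s'],s['ee_pos'],s['force'],s['gripper_width'])
f=grab('top');g=grab('scene')
a=cv2.resize(f['image'][115:220,185:430],(490,210));c=px(g,[650,40,30])
x0,y0=int(c[0])-50,int(c[1])-45
b=cv2.resize(g['image'][y0:y0+100,x0:x0+140],(700,500),interpolation=cv2.INTER_CUBIC)
t=f['image'][132:215,190:400];t=cv2.resize(t,None,fx=3.7,fy=3.7,interpolation=cv2.INTER_CUBIC)
b=cv2.resize(g['image'][y0:y0+100,x0:x0+280],(t.shape[1],int(100*t.shape[1]/280)),interpolation=cv2.INTER_CUBIC)
o=np.vstack([t,b]);print(o.shape);cv2.imwrite('pics/end.png',o)
```

```text
22.6167 [429.16943391 337.77157549 243.09147172] [ 0.09221257 -0.4675981   0.431037  ] 54.28530894613396
(584, 777, 3)
```

View pics/end.png

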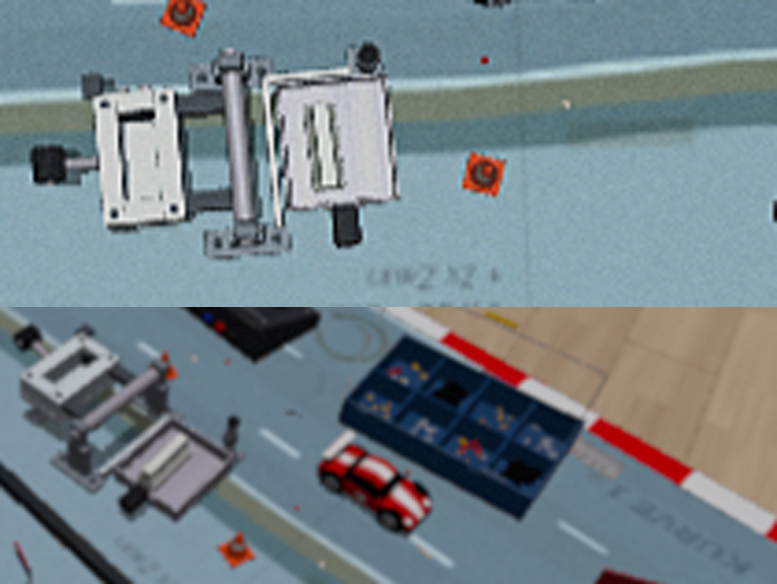

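The final views show the mould mouth up and empty, the casting at (323,145) inside the tray, and the cones and car where they were. I'll check the tray's offset from the bay point before handing in.

Run:
```python
from h import *
f=grab('top')
P=lambda x,y,z:onz(f,190+(x-1.35)/3.7,132+(y-1.35)/3.7,z)
t=[P(*q,20) for q in [(277,83),(385,77),(398,202),(290,210)]];c=np.mean(t,0);print(c.round(1),P(323,145,20).round(1),P(264,72,14).round(1),P(280,222,14).round(1))
print((R.from_euler('z',-4,degrees=True).apply(c-[653,-1,20])).round(1))
comps(f,(0,130,70),(6,255,255),60,36)
```

```text
[655.9  -3.7  20. ] [654.5   6.5  20. ] [709.1  46.8  14. ] [601.3  38.4  14. ]
[ 2.7 -2.9  0. ]
[308  26  29  12  98] [325.  31.] [1023.1 -131.8   36. ]
[235  29  29  11 132] [248.9  33.8] [1021.1   70.4   36. ]
[452  58  28  23 212] [466.5  68.3] [ 910.9 -499.7   36. ]
[316 174  10  11  66] [320.3 178.6] [ 629.  -103.9   36. ]
[ 22 180  40  35 231] [ 39.7 194.3] [607.9 619.   36. ]
[402 182  14  13  82] [408.7 187.5] [ 599.8 -330.2   36. ]
[ 13 220  12  23  92] [ 18.2 231.5] [513.9 672.4  36. ]
[ 10 246   9  25 105] [ 13.7 258.2] [446.5 682.5  36. ]
[322 273  32  16 211] [336.6 280.2] [ 369.5 -135.1   36. ]
[  7 317   8  28 158] [ 10.4 331.2] [265.3 686.6  36. ]
[  7 358   8  26 125] [ 10.8 371. ] [168.3 683.5  36. ]
```

The tray is within about 3 mm of the bay point, the tyres stand at (600,-330), and the cone hasn't moved. I'm handing in.

```bash
python3 -c "
from workcell import env
print(env.job_done())"
```

```text
the job is handed in; nothing more can be done
None
```

I handed the job in at about 23 s: the casting fell into the tray within three knocks, the tray sits about 3 mm from the bay point, the mould is back mouth up on its rests, and the tyre stack stands upright at (600, -330); I saw no bystander disturbed, but only compared one cone's position by measurement.

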